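Tamp the drying lumps level

TASK

In the teal tub two drying lumps stand proud of the rest. Take the broad white tamper by its blue grip and press it flat down into the tub, without dropping or slamming it, until the lumps lie level in one layer; keep your fingers off the lumps. Then lift the tamper out and stand it upright on the bench again, clear of the tub.

Things in the scene. Friction and masses are not known exactly. Their poses are not given: they have to be found in the camera images.
- tub: Round teal tub fixed to the bench, open at the top: inner diameter 146 mm, outer 158 mm, rim 65 mm above the bench, floor 5 mm thick. Origin: centre of its underside, on the bench; z up; any yaw. Holds ten loose orange-brown lumps, eight on the floor and two proud. With all in one layer their tops are 31 mm above the bench; there is room for all on the floor.
- tamper: Broad tamper, 0.3 kg, upright on the bench: round white foot 116 mm across, 12 mm thick, steel stem, upright blue grip 28 x 28 mm square, 60 to 130 mm above the underside. Origin: centre of the foot's underside; z up; x, y square to the grip's sides. A similar plunger with a black grip and a foot of only 44 mm stands nearby: not to be used.
- proud_a: A proud lump, wedged up between three others. All lumps are alike: rounded nodules 26 mm high and across with a small flat foot, 15 to 45 g, slippery. Origin: its centre, at the start about 31 mm above the bench, 18 mm when standing on the tub's floor. A push of a few newtons (10 to 20 N is ample) wedges the lower lumps apart and sends it down.
- proud_b: The other proud lump, the same in all.
There are look-alikes about, which are no part of the job. Leave any purple look-alike of the tamper alone. Leave any grey look-alike of the proud_a alone.

How it is judged:
On the way:
1. the tamper is pressed down flat in the tub on lumps that lie level: its underside is less than 39 mm above the tub's underside, within 10 degrees of level, and both proud lumps are down (horizontal distance between tamper and tub below 0.03 m and z of tamper in the frame of tub below 0.039 m and angle between tamper's own z axis and vertical below 0.175 rad and z of each of proud_a, proud_b in the frame of tub below 0.025 m and horizontal distance between each of proud_a, proud_b and tub below 0.07 m), for 0.2 s.
At the end, for the whole second after the job is handed in: Both proud lumps lie at rest in the tub with their centres less than 25 mm above the tub's underside (18 mm is on the floor), and the tamper stands released and still on the bench, within 10 degrees of upright, its underside within 12 mm of the bench and its axis more than 130 mm from the tub's (z of each of proud_a, proud_b in the frame of tub below 0.025 m and horizontal distance between each of proud_a, proud_b and tub below 0.07 m and height (world z) of tamper below 0.012 m and angle between tamper's own z axis and vertical below 0.175 rad and horizontal distance between tamper and tub above 0.13 m and linear speed of each of tamper, proud_a, proud_b below 0.03 m/s); the robot touches nothing.
It fails at once if the tamper is dropped or slammed into the tub (faster than 0.5 m/s inside or just above it) (horizontal distance between tamper and tub below 0.075 m and z of tamper in the frame of tub below 0.09 m and linear speed of tamper above 0.5 m/s).
It fails at once if the fingers touch a proud lump (contact force between the fingers and proud_a above 0.5 N or contact force between the fingers and proud_b above 0.5 N).
It also fails if it takes over 48 s, if anything falls off the work surface, if the arm or the gripper's body presses on something with over 40 N, if the wrist force passes 120 N, or if a joint passes its speed limit or range.

ROBOT

A 6-joint arm with a two-finger parallel gripper is mounted at the origin on the work surface. World frame = base frame: x ahead of the robot, y to its left, z up, the work surface at z = 0. Lengths are in m, angles in rad, forces in N, time in s.
With the tool pointing down it reaches from about 0.425 to 0.95 m from the base axis. Payload 3.5 kg.
Tool frame: the origin (TCP) lies at the very end of the fingers, on their centre line; the grasp point (between the pads) lies 19 mm behind it; z points along the fingers, y is the line along which they close (so a half turn about z gives the same grasp; the last joint's range is limited). The gripper opens to 85 mm and grips with 20 to 120 N. Pads are 22 mm wide; open, the fingers measure 114 mm over their backs; the gripper's body (76 mm by 85 mm) begins 54 mm behind the grasp point. The pads swing forward as they close: fully open they stand 13 mm farther back than shut.
Start: joints at [-1.49, 0.286, 1.577, -0, 1.279, -0.15], TCP at [0.154, -0.657, 0.231] pointing down, gripper open.
Joint ranges: [-2.77, 2.77], [-0.9, 2.22], [0.21, 2.48], [-1.53, 4.67], [0.24, 2.81], [-2.84, 2.84]. Speed limits (rad/s): [2.79, 2.79, 3.14, 3.14, 3.14, 3.14].

INTERFACE

Orientations are given as a unit quaternion [x, y, z, w].
In Python, from plant import ctrl gives the robot as it stands.
- The arm moves only by the tool carry_out, never from a script. Its argument "deltas" is one flat list of numbers, 6 for each row, row after row: the shift along the tool's x, y, z in m, then the turn, a rotation vector about the tool's x, y, z in rad. A call has 1 to 5 rows; each row is the pose to reach, as a shift and turn from the pose commanded when the call began, along the tool's axes at that moment; what a row does not reach only later rows make up. A row lasts 1/8 s, in which the tool goes at most 62.5 mm and 10.7 degrees, less where a joint would pass 70% of its speed; a pose out of reach is approached as far as the arm can. A call with a gripper value outside its range is refused whole. "grip" is the opening in per cent of the stroke, from 0 (shut) to 100 (fully open), set as the call begins (left out, the last holds). The fingers move at their own pace and stop on an object; "grip_force" is the grip in N (left out, the last holds). Time passes only in rows, so rows that repeat a pose let the fingers close. It gives the time, the measured TCP pose, the force, the opening and the grip force at its end, in the units of the state.
- ctrl.get_state(): the state, without advancing time (a new reading comes with each control period).
- ctrl.read_camera(name): name is "scene" or "top" or "wrist"; returns (picture, depth): 384x512x3 uint8, red, green, blue; 384x512 float32, m along the optical axis (not along the pixel's ray), 0 where there is no reading.
- ctrl.camera_model(name): a dict with "intrinsics" (3x3 intrinsics, pixels), "extrinsics" (4x4, takes a point from world to camera coordinates); the wrist camera has in their place "hand_eye" (4x4, takes a point from camera to tool coordinates, whose origin is the TCP and whose axes are the flange's). Camera axes: x right, y down, z forward; pixel columns grow to the right and rows downward; lengths in m; the calibration is good to about 2 mm. A picture is of the moment at which its call begins: read the wrist's pose just before it. camera_model takes no time and is no camera call.
- ctrl.sign_off(): hands the job in; it is judged then, once.
Trained networks look in the newest picture that a camera, given by its name, has taken for a name from the list of things; names that differ only in an ending like _2 or _b are one class to them, and where a whole thing is asked for, a point or a joint stands for the part that bears it (a point fixed in the world has none). Each returns a list of dicts, best first, with "score" (0 to 1); they miss things now and then, are a little off and sometimes report something else, mostly with a low value. They report only what shows in the picture. A call takes as long as a camera call. They do not tell look-alikes from the thing itself.
- ctrl.find_in(camera, query): "uv" ([column, row] in pixels, amid what is visible of it).
The state is a dict: "time": time; "qpos": joint angles; "dq": joint speeds; "joint_efforts": joint torques, N m; "eef_pos": TCP position; "tcp_rot": TCP orientation; "contact_force": force on the tool from outside, world axes, zero at the start; "wrist_torque": the same for the moment, N m; "opening": opening from 0.0 (shut) to 1.0 (fully open); "finger_force": force on a finger pad.
Only numpy, scipy, OpenCV 4.12 (cv2) and the standard library are available. Lean on these libraries where they do the work, as an engineer would, in place of code of your own. Each camera call takes 0.05 s, during which the arm holds its last target. There are 200 camera calls.

## Working session

There is one attempt and no reset: what is moved stays moved. The work goes in short steps, Python scripts to look and compute and a tool call to move; the robot and the scene stay as the last step left them, time stands still between calls to the robot, and variables do not carry over. Pictures are saved under pics/ and viewed, at most 10 in all, crops included, and the job is handed in when it is done.

Besides the shell and the picture viewer there is one more tool, called after ">>>" as name(argument=value, ...) on one line, values as JSON. carry_out: Moves the arm, as the interface text tells. Its arguments: {"type":"object","properties":{"deltas":{"type":"array"},"grip":{"type":"number"},"grip_force":{"type":"number"}},"required":["deltas"]}

```bash
mkdir -p pics; cat > h.py <<'E'
import numpy as np, cv2
from plant import ctrl
from scipy.spatial.transform import Rotation as R
def cloud(name):
    st=ctrl.get_state(); im,d=ctrl.read_camera(name); m=ctrl.camera_model(name); 
    K=np.array(m["intrinsics"]); v,u=np.mgrid[:384,:512]
    P=np.stack([(u-K[0,2])/K[0,0]*d,(v-K[1,2])/K[1,1]*d,d],-1)
    if "extrinsics" in m:
        T=np.linalg.inv(np.array(m["extrinsics"]))
    else:
        T=np.eye(4);T[:3,:3]=R.from_quat(st["tcp_rot"]).as_matrix();T[:3,3]=st["eef_pos"];T=T@np.array(m["hand_eye"])
    return im,d,P@T[:3,:3].T+T[:3,3]
E
python3 - <<'E'
from h import *
for n in ("scene","top"):
    im,d,W=cloud(n); cv2.imwrite(f"pics/{n}.png",im[...,::-1]); np.savez(f"{n}.npz",im=im,d=d,W=W)
    for q in ("tub","tamper","proud_a"):
        for r in ctrl.find_in(n,q)[:4]:
            u,v=map(int,np.round(r["uv"])); print(n,q,round(r["score"],2),u,v,W[v,u].round(3),im[v,u])
s=ctrl.get_state();print(s["time"],s["tcp_rot"],s["eef_pos"])
a=cv2.imread("pics/scene.png");b=cv2.imread("pics/top.png")
E
```

```text
scene tub 0.91 280 241 [0.588 0.001 0.005] [ 35 149 128]
scene tamper 0.74 217 132 [ 0.292 -0.271  0.024] [97 93 87]
scene tamper 0.7 132 160 [ 0.474 -0.432  0.021] [156 151 145]
scene tamper 0.58 199 176 [ 0.481 -0.239  0.031] [74 71 65]
scene proud_a 0.69 277 313 [0.764 0.046 0.023] [119 117 111]
scene proud_a 0.61 276 251 [0.641 0.006 0.038] [187  90  42]
scene proud_a 0.52 282 243 [0.592 0.006 0.005] [87 68 46]
scene proud_a 0.48 290 233 [0.586 0.02  0.038] [139  66  34]
top tub 0.8 212 170 [0.604 0.004 0.006] [ 74 140 124]
top tamper 0.93 320 302 [ 0.278 -0.253  0.073] [73 77 79]
top tamper 0.8 382 228 [ 0.454 -0.416  0.027] [79 78 79]
top tamper 0.64 307 222 [ 0.46  -0.223  0.097] [32 41 62]
top proud_a 0.45 195 112 [0.752 0.048 0.025] [104 103 100]
0.4 [ 9.93350454e-01  1.15129696e-01  5.36590560e-06 -1.68864679e-04] [ 0.15442833 -0.65698046  0.23111148]
```

View pics/scene.png

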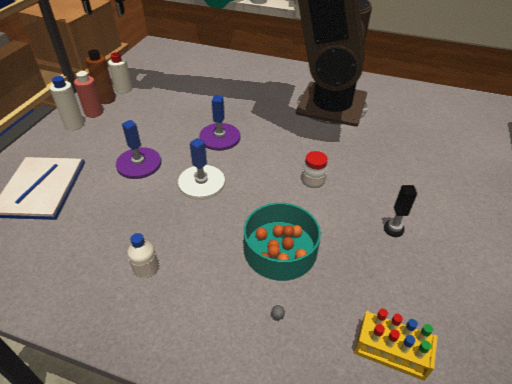

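View pics/top.png

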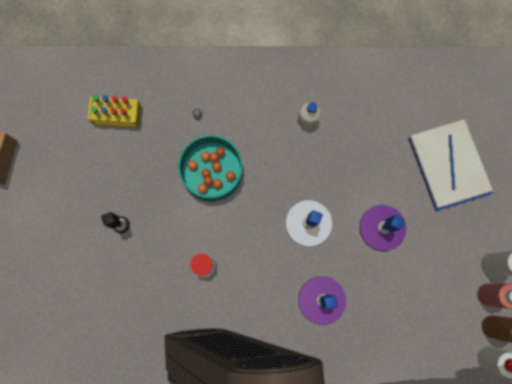

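The tamper candidates in the scene view are white foot (201,172), purple (138,152) and purple (219,128). The black-gripped plunger is at (402,205) with a tiny foot. Only the white broad foot with a blue grip at (201,172) fits; in the top view it is at (309,222). The tub is at (282,241), and the grey lump at (278,313) is to be left alone.

```bash
python3 - <<'E'
from h import *
fits=[]
for n,box in (("scene",(120,215,165,240)),("top",(190,255,275,345))):
    z=np.load(n+".npz");im,d,W=z["im"],z["d"],z["W"]
    r0,r1,c0,c1=box
    s=im[r0:r1,c0:c1];w=W[r0:r1,c0:c1].reshape(-1,3)
    hsv=cv2.cvtColor(s,cv2.COLOR_RGB2HSV).reshape(-1,3).astype(int)
    wh=(hsv[:,1]<50)&(hsv[:,2]>165)&(w[:,2]<.025)
    c,r=cv2.minEnclosingCircle(w[wh][:,:2].astype(np.float32)); print(n,"foot",c,r,wh.sum(), w[wh].mean(0))
    bl=(hsv[:,0]>100)&(hsv[:,0]<130)&(hsv[:,1]>110)&(w[:,2]>.05)
    b=w[bl];print("grip",b.mean(0),b.min(0),b.max(0)); 
    t=b[b[:,2]>.12];print("gtop",len(t),t.mean(0), cv2.minAreaRect(t[:,:2].astype(np.float32)))
    print("grip rect",cv2.minAreaRect(b[:,:2].astype(np.float32)))
    H=cv2.cvtColor(im,cv2.COLOR_RGB2HSV).astype(int)
    tb=(H[...,0]>75)&(H[...,0]<95)&(H[...,1]>100)&(W[...,2]>.055)&(W[...,2]<.075)&(np.hypot(W[...,0]-.6,W[...,1])<.15)
    q=W[tb];print("tub",cv2.minEnclosingCircle(q[:,:2].astype(np.float32)),q.mean(0))
    lp=(H[...,0]<15)&(H[...,1]>120)&(np.hypot(W[...,0]-.6,W[...,1])<.075);print("lumpmaxz",np.percentile(W[lp][:,2],[50,90,98]))
    cv2.imwrite(f"pics/crop_{n}.png",cv2.resize(im[r0:r1,c0:c1,::-1],None,fx=5,fy=5,interpolation=cv2.INTER_CUBIC))
a=cv2.imread("pics/crop_scene.png");b=cv2.imread("pics/crop_top.png")
h=min(a.shape[0],b.shape[0]);cv2.imwrite("pics/crops.png",np.hstack([a[:h],b[:h]]))
E
```

```text
scene foot (0.41086041927337646, -0.2409660667181015) 0.12096612900495529 1035 [ 0.47798194 -0.23615314  0.01260625]
grip [ 0.47381808 -0.2347949   0.10470807] [ 0.29540788 -0.27301699  0.06323833] [ 0.49159143 -0.22086733  0.13362816]
gtop 123 [ 0.47796502 -0.23479726  0.12832219] ((0.4754868149757385, -0.2368377298116684), (0.025854025036096573, 0.0268078800290823), 65.50853729248047)
grip rect ((0.39334648847579956, -0.24632196128368378), (0.19861344993114471, 0.032088059931993484), 6.512256145477295)
tub ((0.6073377728462219, 0.005747378803789616), 0.0797261968255043) [0.61276134 0.00699864 0.06264437]
lumpmaxz [0.02981373 0.04129217 0.04449874]
top foot (0.4693218767642975, -0.23976725339889526) 0.05803263187408447 1236 [ 0.46806193 -0.23523292  0.01272013]
grip [ 0.46547914 -0.23501754  0.12625202] [ 0.45289722 -0.25099598  0.08255303] [ 0.48122785 -0.22134305  0.13563828]
gtop 124 [ 0.46688815 -0.23572801  0.12989579] ((0.4678024351596832, -0.23575323820114136), (0.0256110280752182, 0.025205738842487335), 68.23493957519531)
grip rect ((0.46763649582862854, -0.23567309975624084), (0.025850316509604454, 0.02508791908621788), 70.27128601074219)
tub ((0.6014782190322876, 0.00619106600061059), 0.07881128042936325) [0.5969357  0.00166175 0.06366658]
lumpmaxz [0.03010528 0.04125932 0.0458901 ]
```

View pics/crops.png

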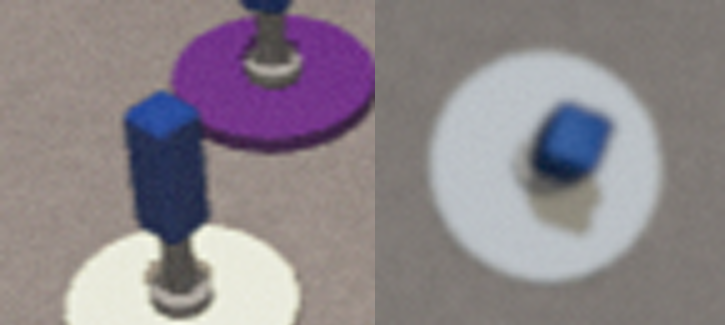

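The crop confirms the white foot with the blue grip, while the purple one is behind it. Next I work out the deltas for the approach.

```bash
cat >> h.py <<'E'
def delta(pos,yaw):  # total delta to TCP pos, tool down, tool-y at world yaw (deg)
    s=ctrl.get_state(); r0=R.from_quat(s["tcp_rot"])
    a=np.radians(yaw); y=np.array([np.cos(a),np.sin(a),0]); z=np.array([0,0,-1.])
    r1=R.from_matrix(np.stack([np.cross(y,z),y,z],1))
    print("t",round(s["time"],2),"d",(r0.inv().apply(np.array(pos)-s["eef_pos"])).round(4),"rot",(r0.inv()*r1).as_rotvec().round(3),"q",np.round(s["qpos"],2),"F",np.round(s["contact_force"],1),"op",round(s["opening"],3))
E
python3 -c "
from h import *
delta([.472,-.237,.24],-23)"
```

```text
t 0.4 d [ 0.4052 -0.3362 -0.0088] rot [-0.    -0.    -0.939] q [-1.49  0.29  1.58 -0.    1.28 -0.15] F [ 0.1 -0.2  0.4] op 0.999
```

>>> carry_out(deltas=[0.04, -0.034, -0.002, 0, 0, -0.1, 0.08, -0.067, -0.004, 0, 0, -0.2, 0.12, -0.1, -0.006, 0, 0, -0.3, 0.16, -0.134, -0.008, 0, 0, -0.4, 0.2, -0.168, -0.009, 0, 0, -0.5], grip=100)

```text
time: 1.02
eef_pos: [0.3116, -0.4464, 0.2407]
tcp_rot: [0.933, 0.359, 0.0, 0.0]
contact_force: [-0.2, -1.0, 0.2]
opening: 1.001
finger_force: 0.0
```

```bash
python3 -c "
from h import *
delta([.472,-.237,.24],-23)"
```

```text
t 1.02 d [ 0.2594 -0.0481  0.0007] rot [ 0.001  0.    -0.436] q [-1.15 -0.01  1.89  0.    1.26 -0.31] F [-0.2 -1.   0.2] op 1.001
```

>>> carry_out(deltas=[0.052, -0.01, 0, 0, 0, -0.09, 0.104, -0.019, 0, 0, 0, -0.18, 0.156, -0.029, 0, 0, 0, -0.27, 0.208, -0.039, 0, 0, 0, -0.36, 0.259, -0.048, 0, 0, 0, -0.436])

```text
time: 1.65
eef_pos: [0.4724, -0.2377, 0.2407]
tcp_rot: [0.834, 0.552, 0.0, 0.0]
contact_force: [0.9, -1.0, 0.4]
opening: 1.004
finger_force: 0.0
```

```bash
python3 - <<'E'
from h import *
im,d,W=cloud("wrist"); cv2.imwrite("pics/w1.png",im[...,::-1])
H=cv2.cvtColor(im,cv2.COLOR_RGB2HSV).astype(int)
near=np.hypot(W[...,0]-.472,W[...,1]+.237)<.09
b=W[near&(H[...,0]>100)&(H[...,0]<130)&(H[...,1]>100)&(W[...,2]>.12)&(d>0)]
print(len(b),b.mean(0) if len(b) else 0,cv2.minAreaRect(b[:,:2].astype(np.float32)) if len(b)>5 else 0)
f=W[near&(H[...,1]<60)&(H[...,2]>150)&(W[...,2]<.025)&(d>0)]
print(len(f),cv2.minEnclosingCircle(f[:,:2].astype(np.float32)) if len(f)>5 else 0)
delta([.472,-.237,.085],-23)
E
```

```text
982 [ 0.47548905 -0.23559608  0.16011293] ((0.47466185688972473, -0.23588405549526215), (0.029766947031021118, 0.14036834239959717), 67.05398559570312)
11963 ((0.4719843566417694, -0.23696637153625488), 0.09005450457334518)
t 1.7 d [-0.0053 -0.0017  0.1557] rot [ 0.002 -0.004  0.006] q [-0.65 -0.05  1.92  0.    1.26 -0.26] F [ 0.2  4.  -0.2] op 0.999
```

View pics/w1.png

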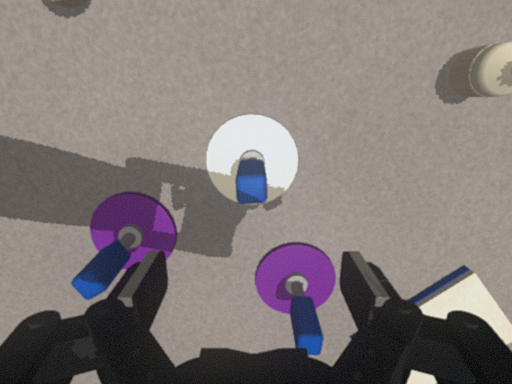

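The wrist view shows the white tamper at (252,165) with its blue grip at (251,182), and purple tampers at (130,235) and (296,280). I'll tighten the mask once for the grip top.

```bash
python3 - <<'E'
from h import *
im,d,W=cloud("wrist")
H=cv2.cvtColor(im,cv2.COLOR_RGB2HSV).astype(int)
s=np.zeros((384,512),bool); s[155:206,230:275]=1
for lo,hi in ((.06,.145),(.125,.145)):
    b=W[s&(H[...,0]>100)&(H[...,0]<130)&(H[...,1]>100)&(W[...,2]>lo)&(W[...,2]<hi)&(d>0)]
    print(len(b),b.mean(0),b[:,2].max(),cv2.minAreaRect(b[:,:2].astype(np.float32)))
s[:]=0;s[110:206,200:302]=1
f=W[s&(H[...,1]<30)&(H[...,2]>190)&(W[...,2]>.006)&(W[...,2]<.02)&(d>0)]
print(len(f),cv2.minEnclosingCircle(f[:,:2].astype(np.float32)))
delta([.472,-.237,.085],-23)
E
```

```text
771 [ 0.47182933 -0.23401197  0.128802  ] 0.13220083981058006 ((0.4713190495967865, -0.23460710048675537), (0.023639554157853127, 0.02525346539914608), 67.99295806884766)
732 [ 0.47164601 -0.23452226  0.12958897] 0.13220083981058006 ((0.4712689220905304, -0.23473109304904938), (0.023372087627649307, 0.02525346539914608), 67.99295806884766)
4024 ((0.4705166518688202, -0.23743507266044617), 0.05790531635284424)
t 1.75 d [-0.002  -0.001   0.1556] rot [ 0.001 -0.001  0.004] q [-0.65 -0.05  1.92  0.    1.26 -0.26] F [ 0.1 -0.6 -0.9] op 0.997
```

>>> carry_out(deltas=[0, -0.002, 0.03, 0, 0, 0, 0, -0.002, 0.07, 0, 0, 0, 0, -0.002, 0.11, 0, 0, 0, 0, -0.002, 0.14, 0, 0, 0, 0, -0.002, 0.158, 0, 0, 0])

```text
time: 2.38
eef_pos: [0.4686, -0.2385, 0.0807]
tcp_rot: [0.835, 0.55, -0.0, -0.001]
contact_force: [0.8, 0.2, 0.9]
opening: 0.999
finger_force: 0.0
```

>>> carry_out(deltas=[0, 0, 0, 0, 0, 0, 0, 0, 0, 0, 0, 0, 0, 0, 0, 0, 0, 0, 0, 0, 0, 0, 0, 0, 0, 0, 0, 0, 0, 0], grip=0, grip_force=70)

```text
time: 3.0
eef_pos: [0.4706, -0.2391, 0.0839]
tcp_rot: [0.835, 0.551, 0.0, 0.001]
contact_force: [0.3, -0.0, 5.1]
opening: 0.321
finger_force: 69.9
```

```bash
python3 -c "
from h import *
delta([.471,-.236,.182],-22.5)
delta([.604,.006,.182],-22.5)"
```

```text
t 3.0 d [ 0.0029 -0.0006 -0.0981] rot [ 0.003  0.001 -0.011] q [-0.66  0.14  2.05 -0.    0.96 -0.26] F [ 0.3 -0.   5.1] op 0.321
t 3.0 d [ 0.2777  0.0266 -0.0983] rot [ 0.003  0.001 -0.011] q [-0.66  0.14  2.05 -0.    0.96 -0.26] F [ 0.3 -0.   5.1] op 0.321
```

>>> carry_out(deltas=[0, 0, -0.02, 0, 0, 0, 0, 0, -0.045, 0, 0, 0, 0, 0, -0.07, 0, 0, 0, 0, 0, -0.095, 0, 0, 0, 0, 0, -0.115, 0, 0, 0])

```text
time: 3.62
eef_pos: [0.469, -0.2378, 0.1968]
tcp_rot: [0.835, 0.551, -0.0, -0.001]
contact_force: [0.3, -0.2, -3.1]
opening: 0.32
finger_force: 69.5
```

>>> carry_out(deltas=[0.03, 0.003, 0, 0, 0, 0, 0.07, 0.007, 0, 0, 0, 0, 0.115, 0.011, 0, 0, 0, 0, 0.16, 0.015, 0, 0, 0, 0, 0.2, 0.019, 0, 0, 0, 0])

```text
time: 4.25
eef_pos: [0.5653, -0.0601, 0.1955]
tcp_rot: [0.834, 0.551, -0.001, -0.001]
contact_force: [-0.1, -0.6, -3.5]
opening: 0.321
finger_force: 69.2
```

>>> carry_out(deltas=[0.03, 0.003, 0, 0, 0, 0, 0.055, 0.006, 0, 0, 0, 0, 0.07, 0.008, 0, 0, 0, 0, 0.077, 0.008, 0, 0, 0, 0, 0.077, 0.008, 0, 0, 0, 0])

```text
time: 4.88
eef_pos: [0.6031, 0.0056, 0.1969]
tcp_rot: [0.835, 0.551, -0.0, -0.0]
contact_force: [0.5, 0.2, -2.3]
opening: 0.318
finger_force: 69.2
```

```bash
python3 - <<'E'
from h import *
delta([.604,.006,.182],-22.5)
im,d,W=cloud("scene"); im2,d2,W2=cloud("top")
cv2.imwrite("pics/a2.png",np.hstack([cv2.resize(im[130:330,180:380,::-1],(400,400)),cv2.resize(im2[100:250,140:290,::-1],(400,400))]))
for m,w in((im,W),(im2,W2)):
    H=cv2.cvtColor(m,cv2.COLOR_RGB2HSV).astype(int)
    near=np.hypot(w[...,0]-.604,w[...,1])<.1
    tb=w[near&(H[...,0]>75)&(H[...,0]<95)&(H[...,1]>100)&(w[...,2]>.055)&(w[...,2]<.075)]
    print("tub",cv2.minEnclosingCircle(tb[:,:2].astype(np.float32)))
    f=w[near&(H[...,1]<50)&(H[...,2]>120)&(w[...,2]>.09)&(w[...,2]<.135)]
    print("foot",len(f),cv2.minEnclosingCircle(f[:,:2].astype(np.float32)),f.mean(0))
    A=np.c_[f[:,:2],np.ones(len(f))];print("plane",np.linalg.lstsq(A,f[:,2],rcond=None)[0])
E
```

```text
t 4.88 d [0.0008 0.0007 0.0149] rot [-0.001  0.001 -0.011] q [-0.16  0.16  1.79 -0.    1.19  0.25] F [ 0.5  0.2 -2.3] op 0.318
tub ((0.6080160737037659, 0.006731761619448662), 0.07896114885807037)
foot 1914 ((0.606192409992218, 0.006053782068192959), 0.058495908975601196) [0.61640564 0.00873255 0.12529568]
plane [-0.02361973 -0.00457835  0.139895  ]
tub ((0.5939054489135742, -0.013127943500876427), 0.07535520195960999)
foot 334 ((0.5950986742973328, -0.026240210980176926), 0.04706943407654762) [ 0.59224211 -0.03532925  0.12536459]
plane [0.00792919 0.01559868 0.12121967]
```

View pics/a2.png

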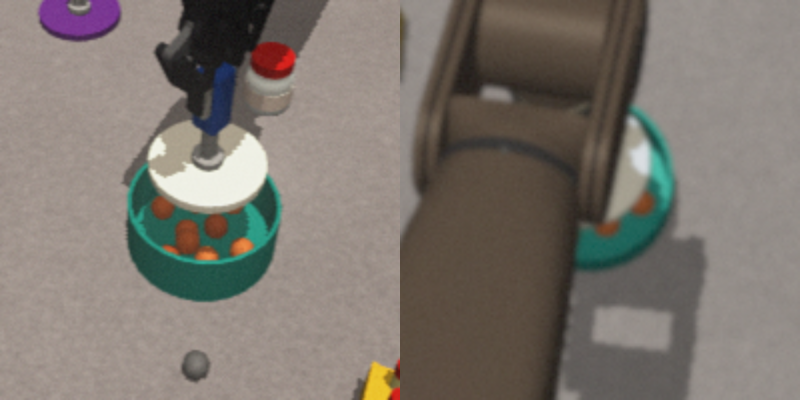

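The foot hangs level over the tub, within about 2 mm of its centre, so I lower it.

>>> carry_out(deltas=[0.001, 0, 0.01, 0, 0, 0, 0.001, 0, 0.025, 0, 0, 0, 0.001, 0, 0.04, 0, 0, 0, 0.001, 0, 0.052, 0, 0, 0, 0.001, 0, 0.06, 0, 0, 0])

```text
time: 5.6
eef_pos: [0.6033, 0.0067, 0.1358]
tcp_rot: [0.835, 0.551, -0.001, -0.001]
contact_force: [0.6, -0.5, -2.2]
opening: 0.32
finger_force: 69.2
```

>>> carry_out(deltas=[0, 0, 0.002, 0, 0, 0, 0, 0, 0.004, 0, 0, 0, 0, 0, 0.006, 0, 0, 0, 0, 0, 0.008, 0, 0, 0, 0, 0, 0.01, 0, 0, 0])

```text
time: 6.22
eef_pos: [0.6039, 0.0066, 0.1275]
tcp_rot: [0.835, 0.551, 0.0, 0.0]
contact_force: [-0.8, -0.1, -0.5]
opening: 0.319
finger_force: 69.3
```

>>> carry_out(deltas=[0, 0, 0.0015, 0, 0, 0, 0, 0, 0.003, 0, 0, 0, 0, 0, 0.0045, 0, 0, 0, 0, 0, 0.006, 0, 0, 0, 0, 0, 0.006, 0, 0, 0])

```text
time: 6.85
eef_pos: [0.6035, 0.0067, 0.1208]
tcp_rot: [0.835, 0.551, -0.0, -0.0]
contact_force: [-0.2, 0.0, -3.7]
opening: 0.319
finger_force: 69.3
```

>>> carry_out(deltas=[0, 0, 0.0015, 0, 0, 0, 0, 0, 0.003, 0, 0, 0, 0, 0, 0.0045, 0, 0, 0, 0, 0, 0.006, 0, 0, 0, 0, 0, 0.006, 0, 0, 0])

```text
time: 7.48
eef_pos: [0.6038, 0.0066, 0.1152]
tcp_rot: [0.835, 0.551, -0.0, -0.0]
contact_force: [0.3, 0.2, -2.9]
opening: 0.315
finger_force: 69.2
```

>>> carry_out(deltas=[0, 0, 0.001, 0, 0, 0, 0, 0, 0.002, 0, 0, 0, 0, 0, 0.003, 0, 0, 0, 0, 0, 0.003, 0, 0, 0, 0, 0, 0.003, 0, 0, 0])

```text
time: 8.1
eef_pos: [0.605, 0.0064, 0.1149]
tcp_rot: [0.835, 0.551, 0.001, 0.001]
contact_force: [-2.4, -2.1, 6.7]
opening: 0.32
finger_force: 70.5
```

```bash
python3 - <<'E'
from h import *
delta([.604,.006,.182],-22.5)
w,d,Q=cloud("wrist");im,d,W=cloud("scene")
cv2.imwrite("pics/a3.png",np.hstack([cv2.resize(im[130:330,180:380,::-1],(400,400)),cv2.resize(w[...,::-1],(400,300),interpolation=cv2.INTER_AREA)[:].repeat(1,0) if 0 else cv2.copyMakeBorder(cv2.resize(w[...,::-1],(400,300)),0,100,0,0,0)]))
H=cv2.cvtColor(im,cv2.COLOR_RGB2HSV).astype(int)
near=np.hypot(W[...,0]-.604,W[...,1])<.072
f=W[near&(H[...,1]<50)&(H[...,2]>110)&(W[...,2]>.03)&(W[...,2]<.06)]
A=np.c_[f[:,:2]-f[:,:2].mean(0),np.ones(len(f))];print(f.mean(0),"plane",np.linalg.lstsq(A,f[:,2],rcond=None)[0])
E
```

```text
t 8.1 d [-0.0007 -0.0006 -0.0671] rot [ 0.003 -0.001 -0.011] q [-0.16  0.25  1.84 -0.    1.04  0.25] F [-2.4 -2.1  6.7] op 0.32
[0.61578314 0.00907282 0.04406305] plane [-0.00148659  0.00022896  0.04406305]
```

View pics/a3.png

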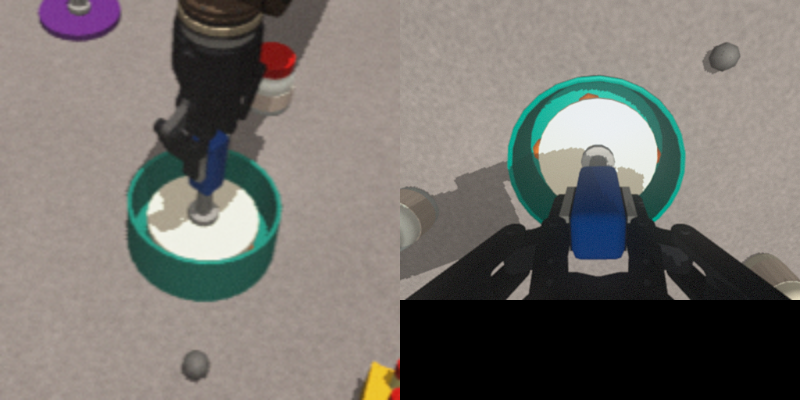

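The foot is level in the tub with its underside about 32 mm up, pressing with about 10 N, so the lumps are in one layer. I hold briefly, then lift.

>>> carry_out(deltas=[0, 0, 0, 0, 0, 0, 0, 0, 0, 0, 0, 0, 0, 0, 0, 0, 0, 0, 0, 0, -0.005, 0, 0, 0, 0, 0, -0.012, 0, 0, 0])

```text
time: 8.82
eef_pos: [0.603, 0.0067, 0.1234]
tcp_rot: [0.835, 0.551, -0.001, -0.001]
contact_force: [0.5, 0.0, -3.8]
opening: 0.321
finger_force: 69.3
```

>>> carry_out(deltas=[0, 0, -0.012, 0, 0, 0, 0, 0, -0.03, 0, 0, 0, 0, 0, -0.048, 0, 0, 0, 0, 0, -0.064, 0, 0, 0, 0, 0, -0.075, 0, 0, 0])

```text
time: 9.45
eef_pos: [0.6043, 0.0065, 0.2012]
tcp_rot: [0.835, 0.551, 0.001, 0.001]
contact_force: [1.1, -0.5, -2.9]
opening: 0.319
finger_force: 69.1
```

>>> carry_out(deltas=[-0.02, -0.002, -0.002, 0, 0, 0, -0.06, -0.006, -0.004, 0, 0, 0, -0.105, -0.01, -0.004, 0, 0, 0, -0.15, -0.015, -0.004, 0, 0, 0, -0.19, -0.018, -0.004, 0, 0, 0])

```text
time: 10.07
eef_pos: [0.5104, -0.1628, 0.2025]
tcp_rot: [0.835, 0.551, -0.001, -0.001]
contact_force: [1.0, -0.5, -3.1]
opening: 0.319
finger_force: 69.3
```

>>> carry_out(deltas=[-0.035, -0.003, 0, 0, 0, 0, -0.06, -0.006, 0, 0, 0, 0, -0.08, -0.008, 0, 0, 0, 0, -0.087, -0.008, 0, 0, 0, 0, -0.087, -0.008, 0, 0, 0, 0])

```text
time: 10.7
eef_pos: [0.4704, -0.2381, 0.203]
tcp_rot: [0.835, 0.55, -0.0, -0.0]
contact_force: [0.2, -0.1, -3.5]
opening: 0.321
finger_force: 69.2
```

```bash
python3 - <<'E'
from h import *
delta([.471,-.237,.084],-22.5)
im,d,W=cloud("scene"); im2,d2,W2=cloud("top")
cv2.imwrite("pics/a4.png",np.hstack([cv2.resize(im[60:310,130:380,::-1],(400,400)),cv2.resize(im2[100:250,140:290,::-1],(400,400))]))
for m,w in((im,W),(im2,W2)):
    H=cv2.cvtColor(m,cv2.COLOR_RGB2HSV).astype(int)
    lp=(H[...,0]<15)&(H[...,1]>120)&(np.hypot(w[...,0]-.604,w[...,1])<.073);print("lump z",np.percentile(w[lp][:,2],[50,90,98,100]))
E
```

```text
t 10.7 d [0.0012 0.0002 0.119 ] rot [-0.001 -0.    -0.013] q [-0.66 -0.01  1.96  0.    1.19 -0.26] F [ 0.2 -0.1 -3.5] op 0.321
lump z [0.02786883 0.03155682 0.03279258 0.03360704]
lump z [0.02860345 0.03247425 0.03480329 0.03941932]
```

View pics/a4.png

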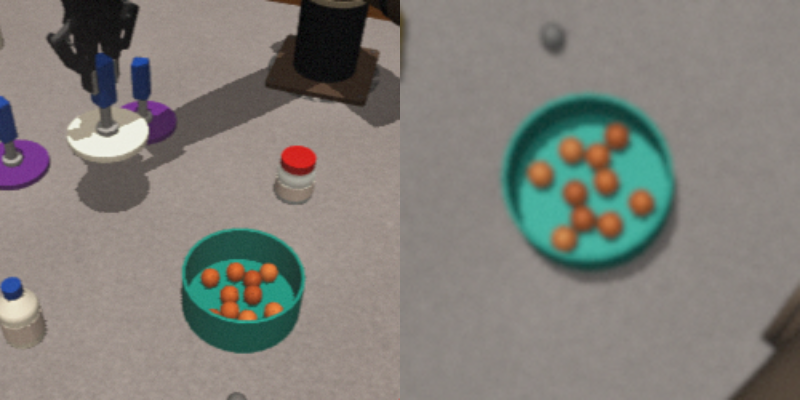

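All ten lumps lie in one layer, with tops at about 32 mm. I lower the tamper to the bench.

>>> carry_out(deltas=[0.001, 0, 0.02, 0, 0, 0, 0.001, 0, 0.05, 0, 0, 0, 0.001, 0, 0.08, 0, 0, 0, 0.001, 0, 0.1, 0, 0, 0, 0.001, 0, 0.112, 0, 0, 0])

```text
time: 11.42
eef_pos: [0.4712, -0.2358, 0.09]
tcp_rot: [0.834, 0.551, -0.0, -0.001]
contact_force: [-0.0, 0.7, -2.7]
opening: 0.321
finger_force: 69.2
```

>>> carry_out(deltas=[0, 0, 0.002, 0, 0, 0, 0, 0, 0.004, 0, 0, 0, 0, 0, 0.006, 0, 0, 0, 0, 0, 0.007, 0, 0, 0, 0, 0, 0.007, 0, 0, 0])

```text
time: 12.05
eef_pos: [0.4714, -0.237, 0.0845]
tcp_rot: [0.835, 0.551, 0.0, 0.0]
contact_force: [0.1, 0.8, -4.0]
opening: 0.318
finger_force: 69.2
```

>>> carry_out(deltas=[0, 0, 0.001, 0, 0, 0, 0, 0, 0.002, 0, 0, 0, 0, 0, 0.002, 0, 0, 0])

```text
time: 12.42
eef_pos: [0.4721, -0.2375, 0.0839]
tcp_rot: [0.835, 0.551, 0.0, 0.001]
contact_force: [-2.9, -0.1, 5.7]
opening: 0.32
finger_force: 70.4
```

The foot is on the bench, so I release and retreat upward.

>>> carry_out(deltas=[0, 0, 0, 0, 0, 0, 0, 0, 0, 0, 0, 0, 0, 0, 0, 0, 0, 0, 0, 0, 0, 0, 0, 0, 0, 0, 0, 0, 0, 0], grip=100)

```text
time: 13.05
eef_pos: [0.4714, -0.2369, 0.0822]
tcp_rot: [0.835, 0.551, -0.0, -0.0]
contact_force: [0.7, 0.1, -0.4]
opening: 1.001
finger_force: 0.0
```

>>> carry_out(deltas=[0, 0, -0.015, 0, 0, 0, 0, 0, -0.045, 0, 0, 0, 0, 0, -0.085, 0, 0, 0, 0, 0, -0.125, 0, 0, 0, 0, 0, -0.15, 0, 0, 0])

```text
time: 13.68
eef_pos: [0.4722, -0.2375, 0.2363]
tcp_rot: [0.835, 0.551, 0.001, 0.002]
contact_force: [1.1, 0.0, -1.1]
opening: 0.998
finger_force: 0.0
```

>>> carry_out(deltas=[0, 0, 0, 0, 0, 0, 0, 0, 0, 0, 0, 0, 0, 0, 0, 0, 0, 0])

```text
time: 14.05
eef_pos: [0.4706, -0.2364, 0.2305]
tcp_rot: [0.835, 0.551, -0.001, -0.002]
contact_force: [-0.6, -0.4, -0.1]
opening: 0.999
finger_force: 0.0
```

```bash
python3 - <<'E'
from h import *
im,d,W=cloud("scene"); w,_,_=cloud("wrist")
cv2.imwrite("pics/a5.png",np.hstack([cv2.resize(im[60:310,130:380,::-1],(400,400)),cv2.copyMakeBorder(cv2.resize(w[...,::-1],(400,300)),0,100,0,0,0)]))
s=ctrl.get_state();print(s["time"],s["eef_pos"],s["opening"])
E
```

```text
14.15 [ 0.47082512 -0.23652115  0.23081854] 0.99928593480319
```

View pics/a5.png

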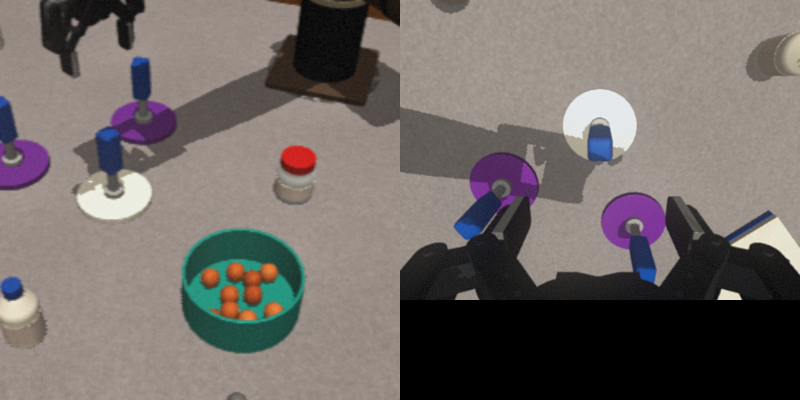

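The tamper stands upright on the bench at (113,180), released, the lumps lie level in the tub and the gripper is clear.

```bash
python3 -c "
from plant import ctrl
print(ctrl.sign_off())"
```

```text
the job is handed in; nothing more can be done
None
```

I pressed the lumps level into one layer with the white tamper, stood it upright on the bench about 0.27 m from the tub, and handed the job in at about 14 s; no verdict came back.

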